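# Find the free-running idler by feel and fit it to the sander's drive

### The arm

A 6-joint arm with a two-finger parallel gripper is mounted at the origin on a cart in front of the work surface, level with it; the furniture and walls round the work are solid. World frame = base frame: x ahead of the robot, y to its left, z up, the work surface at z = 0. Lengths are in m, angles in rad, forces in N, time in s.
With the tool pointing down it reaches from about 0.375 to 0.975 m from the base axis. Payload 3.8 kg.
Tool frame: the origin (TCP) lies midway between the tips of the shut fingers; the grasp point (between the pads) lies 19 mm behind it; z points along the fingers, y is the line along which they close (so a half turn about z gives the same grasp; the last joint's range is limited). The gripper opens to 85 mm and grips with 20 to 120 N. Pads are 22 mm wide; open, the fingers measure 114 mm over their backs; the gripper's body (76 mm by 85 mm) begins 54 mm behind the grasp point. The pads swing forward as they close: fully open they stand 13 mm farther back than shut.
Start: joints at [-1.231, 0.264, 1.604, -0, 1.274, -0.037], TCP at [0.248, -0.628, 0.231] pointing down, gripper open.
Joint ranges: [-2.63, 2.63], [-0.94, 2.18], [0.31, 2.57], [-1.31, 4.45], [0, 2.66], [-2.55, 2.55]. Speed limits (rad/s): [2.57, 2.57, 3.14, 3.14, 3.14, 3.14].

### API

Orientations are given as a rotation vector (axis times angle).
In Python, from workcell import bot gives the robot as it stands.
- The arm moves only by the tool servo_tool, never from a script. Its argument "series" is a list of rows, each a list of 7 numbers: the shift along the world's x, y, z in units of 0.15 m (1.0 is 0.15 m), then the turn, a rotation vector about the world's x, y, z in units of 180 degrees (1.0 is 180 degrees), then the closure, from 0 (fully open) to 1 (shut). A call has 1 to 20 rows; each row is the pose to reach, as a shift and turn from the pose commanded when the call began, turning the shorter way round; what a row does not reach only later rows make up. A row lasts 1/10 s, in which the tool goes at most 50 mm and 8.59 degrees, less where a joint would pass 70% of its speed; a pose out of reach is approached as far as the arm can. A call with a number of a shift or a turn outside -1 to 1 is refused whole. A call with a gripper value outside its range is refused whole. The fingers move at their own pace and stop on an object; "newtons" is the grip in N (left out, the last holds). Time passes only in rows, so rows that repeat a pose let the fingers close. It gives the time, the measured TCP pose, the force, the opening and the grip force at its end, in the units of the state.
- bot.read_state(): the state, without advancing time (a new reading comes with each control period).
- bot.read_camera(name): name is "side" or "top"; returns the picture (480x640x3 uint8, red, green, blue); there is no depth.
- bot.camera_info(name): a dict with "vertical_fov" (degrees; the focal length in pixels is half the picture's height over the tangent of half this angle, whatever the lens; pixels are square), "cx", "cy" (the principal point, pixels), "R" (3x3) and "t" (3): a world point X has camera coordinates R X + t. Camera axes: x right, y down, z forward; pixel columns grow to the right and rows downward; lengths in m; the calibration is good to about 2 mm. A picture is of the moment at which its call begins. camera_info takes no time and is no camera call.
- bot.finish_job(): hands the job in; it is judged then, once.
Trained networks look in the newest picture that a camera, given by its name, has taken for a name from the list of things; names that differ only in an ending like _2 or _b are one class to them, and where a whole thing is asked for, a point or a joint stands for the part that bears it (a point fixed in the world has none). Each returns a list of dicts, best first, with "score" (0 to 1); they miss things now and then, are a little off and sometimes report something else, mostly with a low value. They report only what shows in the picture. A call takes as long as a camera call.
- bot.recognise(target, camera): "box" ([left, top, right, bottom] as shares, 0 to 1, of the picture: columns of its width, rows of its height, round what is visible of it).
- bot.trace(target, camera): "mask" (480x640 bool, what is visible of it) and "box" ([left, top, right, bottom] as shares, 0 to 1, of the picture: columns of its width, rows of its height, round what is visible of it).
- bot.mark_of(target, camera): "at" ([row, column] as shares, 0 to 1, of the picture: columns of its width, rows of its height: a listed point, or the origin of a listed thing).
The state is a dict: "time": time; "q": joint angles; "joint_vel": joint speeds; "joint_torque": joint torques, N m; "tool_pos": TCP position; "tcp_rot": TCP orientation; "wrist_force": force on the tool from outside, world axes, zero at the start; "torque": the same for the moment, N m; "width": opening from 0.0 (shut) to 1.0 (fully open); "grip_force": force on a finger pad.
Only numpy, scipy, OpenCV 4.12 (cv2) and the standard library are available. Lean on these libraries where they do the work, as an engineer would, in place of code of your own. Each camera call takes 0.05 s, during which the arm holds its last target. There are 200 camera calls.

### The job

The sander's drive plate needs an idler, and only one of the three in the rack has a good bearing. In the rack, turn each wheel by a spoke, lightly (a wheel that drags or catches must not be forced): the good one goes freely through a quarter turn and more, the others drag or catch. Lift the good one out by its square axle top and lower it gently, until fully home, into the drive's empty square socket; leave the two bad ones in their seats and the things round about undisturbed.

Things in the scene. Friction and masses are not known exactly. Their poses are not given: they have to be found in the camera images.
- idler_a: one of three like idlers, in any seat of the rack, 0.5 kg: spoked wheel on a square steel axle, z up. Origin: axle centre, underside of the round shoulder (44 mm wide, 6 mm thick). Below it a square end, 24 mm wide, 34 mm long (last 3 mm 19 mm wide). Wheel at z 10 to 28 mm, hub and washer to 25 mm, then the square top, 24 mm wide, up to z 52 mm, to lift it by. Flats face its x and y
- idler_b: one of three like idlers, in any seat of the rack, 0.5 kg: spoked wheel on a square steel axle, z up. Origin: axle centre, underside of the round shoulder (44 mm wide, 6 mm thick). Below it a square end, 24 mm wide, 34 mm long (last 3 mm 19 mm wide). Wheel at z 10 to 28 mm, hub and washer to 25 mm, then the square top, 24 mm wide, up to z 52 mm, to lift it by. Flats face its x and y
- idler_c: one of three like idlers, in any seat of the rack, 0.5 kg: spoked wheel on a square steel axle, z up. Origin: axle centre, underside of the round shoulder (44 mm wide, 6 mm thick). Below it a square end, 24 mm wide, 34 mm long (last 3 mm 19 mm wide). Wheel at z 10 to 28 mm, hub and washer to 25 mm, then the square top, 24 mm wide, up to z 52 mm, to lift it by. Flats face its x and y
- wheel_a: aluminium wheel of idler_a: 140 mm across, 18 mm high, rim about 7 mm thick (inside radius 60 mm), rubber-bushed hub, radius 15 mm, three spokes 11 mm wide (1 to 12 mm above this origin), open windows between them, 45 mm from hub to rim. Origin: on the axis at its underside, 10 mm above the idler's origin; x along one spoke, z up. Never push or squeeze it with more than 30 N
- wheel_b: aluminium wheel of idler_b: 140 mm across, 18 mm high, rim about 7 mm thick (inside radius 60 mm), rubber-bushed hub, radius 15 mm, three spokes 11 mm wide (1 to 12 mm above this origin), open windows between them, 45 mm from hub to rim. Origin: on the axis at its underside, 10 mm above the idler's origin; x along one spoke, z up. Never push or squeeze it with more than 30 N
- wheel_c: aluminium wheel of idler_c: 140 mm across, 18 mm high, rim about 7 mm thick (inside radius 60 mm), rubber-bushed hub, radius 15 mm, three spokes 11 mm wide (1 to 12 mm above this origin), open windows between them, 45 mm from hub to rim. Origin: on the axis at its underside, 10 mm above the idler's origin; x along one spoke, z up. Never push or squeeze it with more than 30 N
- turn_a (a joint): bearing angle of wheel_a (rad), grows counter-clockwise from above, starts within 0.3 of 0 (wheel's x along the idler's x). One bearing is good: under 0.1 N at a spoke, coasts on when let go. Two catch at a tight spot within a sixth of a turn, either way; up to there one drags (about 4.5 N at mid-spoke), one turns lightly. Past it the rubber bush yields about 0.5 mm per N
- turn_b (a joint): bearing angle of wheel_b (rad), grows counter-clockwise from above, starts within 0.3 of 0 (wheel's x along the idler's x). One bearing is good: under 0.1 N at a spoke, coasts on when let go. Two catch at a tight spot within a sixth of a turn, either way; up to there one drags (about 4.5 N at mid-spoke), one turns lightly. Past it the rubber bush yields about 0.5 mm per N
- turn_c (a joint): bearing angle of wheel_c (rad), grows counter-clockwise from above, starts within 0.3 of 0 (wheel's x along the idler's x). One bearing is good: under 0.1 N at a spoke, coasts on when let go. Two catch at a tight spot within a sixth of a turn, either way; up to there one drags (about 4.5 N at mid-spoke), one turns lightly. Past it the rubber bush yields about 0.5 mm per N
- spoke_a (a point): point on top of one spoke of wheel_a, at mid-spoke, 42 mm from the axis
- spoke_b (a point): point on top of one spoke of wheel_b, at mid-spoke, 42 mm from the axis
- spoke_c (a point): point on top of one spoke of wheel_c, at mid-spoke, 42 mm from the axis
- rack: fixed wooden rack, 112 x 400 mm foot, bar 52 mm wide with its top 54 mm above the bench; three square seats 26.5 mm wide and 36 mm deep, flats along x and y, 155 mm apart along its y axis. Origin at the middle of its underside
- drive: fixed belt-drive plate of a sander, 280 x 200 mm, with two pulleys (90 and 54 mm across, tops 87 mm above the bench) at its +x end and a steel socket block (64 x 64 mm, top 54 mm above the bench) at its -x end. Origin at the middle of its underside
- socket (a point): mouth of the empty square socket in the drive's steel block, at the centre of the hole: 26.5 mm wide, chamfered, 36 mm deep, flats along the drive's x and y. An idler is fully home when its shoulder lies on the block, its origin then at this point; it fits any of the four ways round
- screwdriver0: screwdriver with an orange handle, 228 mm long, lying on the bench: a bystander
- tape_measure: yellow tape measure, 37 x 93 x 64 mm, standing on the bench: a bystander
- offcut_oak: oak offcut, 40 x 110 x 22 mm, lying on the bench: a bystander

How it is judged:
On the way, in this order (a step that is already met when the one before it is completed fails the run):
1. each of the three wheels has been turned in the rack, by at least 8 mm at mid-spoke, and the good one by about a quarter turn; all three idlers still in their seats (((value of joint turn_a above 1.2 rad or value of joint turn_a below -1.2 rad) or (value of joint turn_b above 1.2 rad or value of joint turn_b below -1.2 rad) or (value of joint turn_c above 1.2 rad or value of joint turn_c below -1.2 rad)) and distance of each of spoke_a, spoke_b, spoke_c from where it was at the start of the episode above 0.008 m and distance of each of idler_a, idler_b, idler_c from where it was at the start of the episode below 0.008 m), for 0.1 s.
2. one idler stands fully home in the drive's socket; the two in the rack are the ones that catch (wheels not past 1.0 rad) (((distance between idler_a and socket below 0.0035 m and angle between the z axis of idler_a and the z axis of drive, either way round below 0.05 rad and distance of each of idler_b, idler_c from where it was at the start of the episode below 0.008 m and angle between each of idler_b, idler_c's own z axis and vertical below 0.06 rad and value of joint turn_b between -1 and 1 rad and value of joint turn_c between -1 and 1 rad) or (distance between idler_b and socket below 0.0035 m and angle between the z axis of idler_b and the z axis of drive, either way round below 0.05 rad and distance of each of idler_a, idler_c from where it was at the start of the episode below 0.008 m and angle between each of idler_a, idler_c's own z axis and vertical below 0.06 rad and value of joint turn_a between -1 and 1 rad and value of joint turn_c between -1 and 1 rad) or (distance between idler_c and socket below 0.0035 m and angle between the z axis of idler_c and the z axis of drive, either way round below 0.05 rad and distance of each of idler_a, idler_b from where it was at the start of the episode below 0.008 m and angle between each of idler_a, idler_b's own z axis and vertical below 0.06 rad and value of joint turn_a between -1 and 1 rad and value of joint turn_b between -1 and 1 rad))), for 0.2 s.
At the end, for the whole second after the job is handed in: the free-running idler is home in the drive's socket, at rest (origin within 3.5 mm of the mouth, tilt under 0.05 rad); the two that catch (wheels within 1.0 rad of zero) are in their seats of the rack, within 8 mm of their start and upright within 0.06 rad (((distance between idler_a and socket below 0.0035 m and angle between the z axis of idler_a and the z axis of drive, either way round below 0.05 rad and distance of each of idler_b, idler_c from where it was at the start of the episode below 0.008 m and angle between each of idler_b, idler_c's own z axis and vertical below 0.06 rad and value of joint turn_b between -1 and 1 rad and value of joint turn_c between -1 and 1 rad) or (distance between idler_b and socket below 0.0035 m and angle between the z axis of idler_b and the z axis of drive, either way round below 0.05 rad and distance of each of idler_a, idler_c from where it was at the start of the episode below 0.008 m and angle between each of idler_a, idler_c's own z axis and vertical below 0.06 rad and value of joint turn_a between -1 and 1 rad and value of joint turn_c between -1 and 1 rad) or (distance between idler_c and socket below 0.0035 m and angle between the z axis of idler_c and the z axis of drive, either way round below 0.05 rad and distance of each of idler_a, idler_b from where it was at the start of the episode below 0.008 m and angle between each of idler_a, idler_b's own z axis and vertical below 0.06 rad and value of joint turn_a between -1 and 1 rad and value of joint turn_b between -1 and 1 rad)) and linear speed of each of idler_a, idler_b, idler_c below 0.02 m/s); the robot touches nothing.
It fails at once if a wheel is pushed or squeezed with more than 30 N (contact force between the fingers and wheel_a above 30 N or contact force between the fingers and wheel_b above 30 N or contact force between the fingers and wheel_c above 30 N).
It fails at once if an idler is dropped or rammed into the drive (more than 120 N) (contact force between any of idler_a, idler_b, idler_c and drive above 120 N).
It fails at once if a bystander is moved more than 20 mm (distance of any of screwdriver0, tape_measure, offcut_oak from where it was at the start of the episode above 0.02 m).
It also fails if it takes over 64 s, if anything falls off the work surface, if the arm or the gripper's body presses on something with over 40 N, if the wrist force passes 120 N, or if a joint passes its speed limit or range.

## Working session

There is one attempt and no reset: what is moved stays moved. The work goes in short steps, Python scripts to look and compute and a tool call to move; the robot and the scene stay as the last step left them, time stands still between calls to the robot, and variables do not carry over. Pictures are saved under pics/ and viewed, at most 10 in all, crops included, and the job is handed in when it is done.

Besides the shell and the picture viewer there is one more tool, called as name([rows], argument=value, ...), one row to a line, values as JSON. servo_tool: Moves the arm, as the interface text tells. Shifts and turns lie within -1 to 1; 1 stands for 0.15 m of shift or 180 degrees of turn. Its arguments: {"type":"object","properties":{"series":{"type":"array","items":{"type":"array","items":{"type":"number"}}},"newtons":{"type":"number"}},"required":["series"]}

```bash
mkdir -p pics; python3 - <<'E'
from workcell import bot
import cv2
print(bot.read_state())
for n in("top","side"):
    im=bot.read_camera(n); cv2.imwrite(f"pics/{n}0.png",im[:,:,::-1]); print(n,bot.camera_info(n))
    for t in("idler_a","wheel_a","spoke_a","rack","socket","drive","screwdriver0","tape_measure","offcut_oak"):
        print(t,[(round(d["score"],2),[round(float(d["at"][0])*480,1),round(float(d["at"][1])*640,1)]) for d in bot.mark_of(t,n)][:5])
E
```

```text
{'time': 0.0, 'q': array([-1.23091842e+00,  2.64729661e-01,  1.60538286e+00,  1.05201152e-05,
        1.27371684e+00, -3.68817730e-02]), 'joint_vel': array([-9.79300374e-04, -1.83975509e-03, -2.89876406e-03,  9.74345099e-05,
        3.96763651e-04, -1.27565171e-03]), 'joint_torque': array([ 1.48561801e-03, -5.15106297e+01, -3.67307425e+01, -2.07433700e-04,
        1.27038054e-02, -1.91522838e-05]), 'tool_pos': array([ 0.2481047 , -0.62695269,  0.22997309]), 'tcp_rot': array([-3.08384192e+00, -5.87899537e-01,  5.14262991e-04]), 'wrist_force': array([ 0.78752892,  0.34027439, -0.04081377]), 'torque': array([-0.00956914, -0.0211432 ,  0.00878275]), 'grip_force': 0.0, 'width': 1.0007021413114368}
top {'vertical_fov': 46.25747492926349, 'cx': 323.13026175314474, 'cy': 236.35969235956486, 'R': array([[ 0.00516083, -0.99967275,  0.025055  ],
       [-0.99567524, -0.00746109, -0.09260205],
       [ 0.09275869, -0.02446874, -0.99538792]]), 't': array([0.00913577, 0.47993158, 1.30279479])}
idler_a [(0.96, [196.1, 254.1]), (0.93, [190.6, 188.2]), (0.76, [212.8, 322.2]), (0.31, [174.9, 190.3])]

[... 501 characters left out ...]
3483, 'R': array([[-0.99761471, -0.0652502 , -0.02252352],
       [-0.01952669,  0.57972631, -0.81457726],
       [ 0.0662088 , -0.81219444, -0.57961761]]), 't': array([0.46714469, 0.0449517 , 1.18622567])}
idler_a [(0.9, [231.5, 277.9]), (0.78, [341.7, 236.5]), (0.65, [265.5, 237.4]), (0.59, [281.9, 262.2])]
wheel_a [(0.73, [337.0, 237.4]), (0.63, [229.5, 278.6]), (0.57, [275.8, 258.1])]
spoke_a [(0.69, [223.3, 252.1]), (0.66, [325.4, 211.0]), (0.6, [266.8, 236.2])]
rack [(0.96, [302.1, 260.8]), (0.45, [182.7, 356.0])]
socket [(0.88, [153.4, 295.4])]
drive [(0.95, [175.2, 268.3])]
screwdriver0 [(0.69, [325.8, 359.6])]
tape_measure [(0.95, [230.0, 363.0])]
offcut_oak [(0.82, [183.2, 355.4])]
```

```bash
python3 - <<'E'
import cv2
a=cv2.imread("pics/top0.png");cv2.imwrite("pics/top0c.png",cv2.resize(a[120:330,120:540],None,fx=1.9,fy=1.9,interpolation=cv2.INTER_CUBIC))
a=cv2.imread("pics/side0.png");cv2.imwrite("pics/side0c.png",cv2.resize(a[110:410,150:450],(600,600),interpolation=cv2.INTER_CUBIC))
E
```

```text
(no output)
```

View pics/top0c.png

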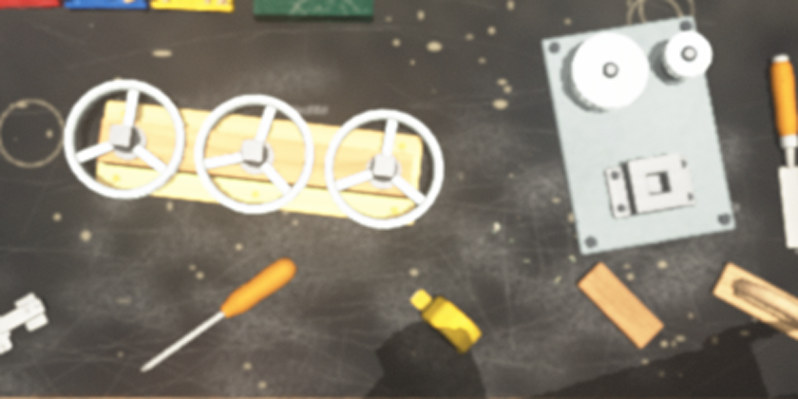

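View pics/side0c.png

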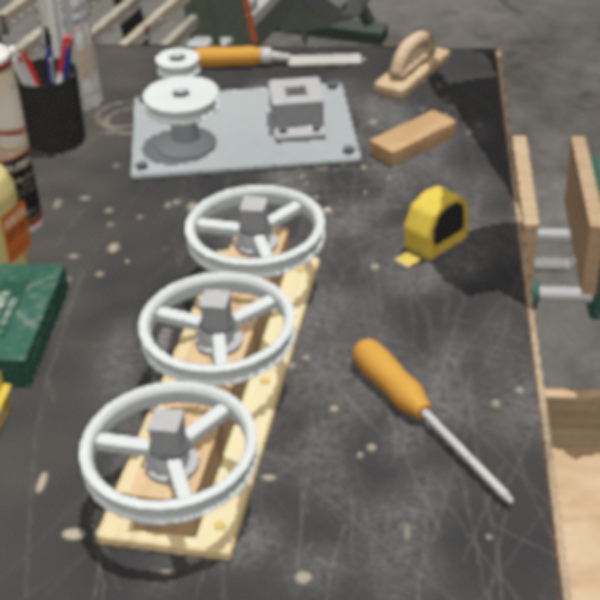

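Both views show three wheels at top-crop (123,137), (254,153), (383,167), each with one spoke pointing roughly to image-up (+x). The socket is at crop (657,182). Next I fit the wheel outlines in both cameras.

```bash
cat > h.py <<'E'
import numpy as np, cv2
from workcell import bot
from scipy.optimize import least_squares
from scipy.spatial.transform import Rotation as Ro
def proj(n,P):
    i=bot.camera_info(n);f=240/np.tan(np.radians(i["vertical_fov"])/2)
    c=np.atleast_2d(P)@i["R"].T+i["t"]; return np.c_[i["cx"]+f*c[:,0]/c[:,2],i["cy"]+f*c[:,1]/c[:,2]]
def back(n,uv,z):
    i=bot.camera_info(n);f=240/np.tan(np.radians(i["vertical_fov"])/2)
    d=i["R"].T@np.array([(uv[0]-i["cx"])/f,(uv[1]-i["cy"])/f,1]);o=-i["R"].T@i["t"]
    return (o+d*(z-o[2])/d[2])
E
python3 - <<'E'
from h import *
crop=lambda u,v:(u/1.9+120-.25,v/1.9+120-.25)
C0=[back("top",crop(*p),.106)[:2] for p in((123,137),(254,153),(383,167))]
print("tops",np.round(C0,4))
th=np.linspace(0,6.28,90)
ring=np.vstack([np.c_[.07*np.cos(th),.07*np.sin(th),0*th+z] for z in(.064,.082)])
M={n:[d for d in bot.trace("wheel_a",n) if d["score"]>.3] for n in("top","side")}
bx=lambda uv:np.r_[uv.min(0),uv.max(0)]
res=[]
for c in C0:
    obs={}
    for n in M:
        p=bx(proj(n,ring+[*c,0]))
        q=[np.array(d["box"])*[640,480,640,480] for d in M[n]]
        if q:
            k=min(q,key=lambda b:abs(b-p).sum()); print(n,np.round(k-p,1))
            if abs(k-p).max()<8: obs[n]=k
    r=least_squares(lambda x:np.concatenate([bx(proj(n,ring+[*x,0]))-obs[n] for n in obs]),c,loss="soft_l1").x if obs else c
    res.append(r); print("wheel",np.round(r,4))
res=np.array(res)
d=C0[0]-C0[2];print("rack yaw tops",np.arctan2(-d[0],d[1]),np.hypot(*d),"boxes",np.arctan2(-(res[0]-res[2])[0],(res[0]-res[2])[1]),np.hypot(*(res[0]-res[2])))
for c,ends in zip(C0,[((132,92),(80,159),(166,171)),((270,109),(207,162),(286,192)),((391,120),(340,188),(423,203))]):
    print("spokes",[np.round(np.degrees(np.arctan2(*(back("top",crop(*e),.076)[:2]-c)[::-1])),1) for e in ends])
print("socket",back("top",crop(657,182),.054)," net",back("top",(463.3,211.1),.054),back("side",(295.4,153.4),.054))
print("side crop socket",back("side",(150+295/2,110+90/2),.054))
e=[back("top",crop(*p),.006)[:2] for p in((543,40),(690,17),(734,227),(584,253))]
print("plate",np.round(e,4))
R=Ro.from_rotvec(bot.read_state()["tcp_rot"]).as_matrix();print("tool",np.round(R,3))
for n,(u,v) in {"sd":(288,268),"tape":(445,318),"oak":(620,305)}.items(): print(n,back("top",crop(u,v),.03))
E
```

```text
tops [[0.5686 0.3213]
 [0.5511 0.169 ]
 [0.536  0.0186]]
top [-3.4 -0.6 -2.1 -1.9]
side [ 1.5  0.3 -1.8  3.3]
wheel [0.57   0.3267]
top [-0.6 -1.6 -2.1 -2.9]
side [-1.3  0.5 -2.1  0.3]
wheel [0.5548 0.1709]
top [ 0.1 -1.3  1.7 -2.2]
side [-2.1 -0.3  1.   2.3]
wheel [0.5392 0.0179]
rack yaw tops -0.10713975043485809 0.3045130074057214 boxes -0.09942736508126378 0.31033840546435504
spokes [np.float64(-2.4), np.float64(111.0), np.float64(-127.9)]
spokes [np.float64(-14.7), np.float64(96.4), np.float64(-139.5)]
spokes [np.float64(-9.2), np.float64(112.9), np.float64(-128.4)]
socket [ 0.52797055 -0.3178394   0.054     ]  net [ 0.53833236 -0.31278883  0.054     ] [ 0.53245536 -0.3302214   0.054     ]
side crop socket [ 0.52636862 -0.3217272   0.054     ]
plate [[ 0.7165 -0.1877]
 [ 0.749  -0.3781]
 [ 0.4777 -0.4284]
 [ 0.4435 -0.2372]]
tool [[ 0.93   0.368  0.   ]
 [ 0.368 -0.93  -0.   ]
 [ 0.     0.    -1.   ]]
sd [0.42105213 0.13275803 0.03      ]
tape [ 0.36101384 -0.06003136  0.03      ]
oak [ 0.37808778 -0.27590547  0.03      ]
```

servo_tool([
  [0.5,1,0,0,0,0,1],
  [0.5,1,0,0,0,0,1],
  [0.5,1,0,0,0,0,1],
  [0.5,1,0,0,0,0,1],
], newtons=40)

```text
time: 1.5
tool_pos: [0.3247, -0.4739, 0.2312]
tcp_rot: [-3.084, -0.592, -0.001]
wrist_force: [-0.4, -0.3, 0.2]
width: 0.33
grip_force: 0.0
```

servo_tool([
  [0.5,1,0,0,0,0,1],
  [0.5,1,0,0,0,0,1],
  [0.5,1,0,0,0,0,1],
  [0.5,1,0,0,0,0,1],
])

```text
time: 1.9
tool_pos: [0.3996, -0.3245, 0.2315]
tcp_rot: [-3.085, -0.592, -0.002]
wrist_force: [0.4, -0.2, -0.9]
width: 0.0
grip_force: 0.0
```

servo_tool([
  [0.5,1,0,0,0,0,1],
  [0.5,1,0,0,0,0,1],
  [0.5,1,0,0,0,0,1],
  [0.5,1,0,0,0,0,1],
])

```text
time: 2.3
tool_pos: [0.4749, -0.1745, 0.2317]
tcp_rot: [-3.085, -0.593, -0.003]
wrist_force: [0.6, -0.3, -0.3]
width: 0.006
grip_force: 0.0
```

servo_tool([
  [0.5,1,0,0,0,0,1],
  [0.5,1,0,0,0,0,1],
  [0.5,1,0,0,0,0,1],
  [0.5,1,0,0,0,0,1],
  [0.5,1,0,0,0,0,1],
])

```text
time: 2.8
tool_pos: [0.5496, -0.0254, 0.2314]
tcp_rot: [-3.085, -0.594, -0.001]
wrist_force: [0.0, -0.2, -0.4]
width: -0.0
grip_force: 0.0
```

servo_tool([
  [0.017,0.047,-0.3,0,0,0,1],
  [0.017,0.047,-0.6,0,0,0,1],
  [0.017,0.047,-0.85,0,0,0,1],
  [0.017,0.047,-0.93,0,0,0,1],
  [0.017,0.047,-1.0,0,0,0,1],
])

```text
time: 3.3
tool_pos: [0.5504, -0.0216, 0.0805]
tcp_rot: [3.086, 0.587, -0.002]
wrist_force: [0.0, 0.5, 0.8]
width: 0.0
grip_force: 0.0
```

servo_tool([
  [0,0,-0.06,0,0,0,1],
  [0,0,-0.11,0,0,0,1],
  [0,0,-0.11,0,0,0,1],
])

```text
time: 3.6
tool_pos: [0.5513, -0.0208, 0.065]
tcp_rot: [3.086, 0.588, 0.001]
wrist_force: [0.3, -0.0, 0.1]
width: 0.001
grip_force: 0.0
```

```bash
python3 - <<'E'
from h import *
for n,(r0,r1,c0,c1) in {"top":(150,270,150,390),"side":(150,400,170,350)}.items():
    im=bot.read_camera(n)[:,:,::-1]; cv2.imwrite(f"pics/{n}1.png",cv2.resize(im[r0:r1,c0:c1],None,fx=3,fy=2.4 if n=="side" else 3)[:600])
E
```

```text
(no output)
```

View pics/side1.png

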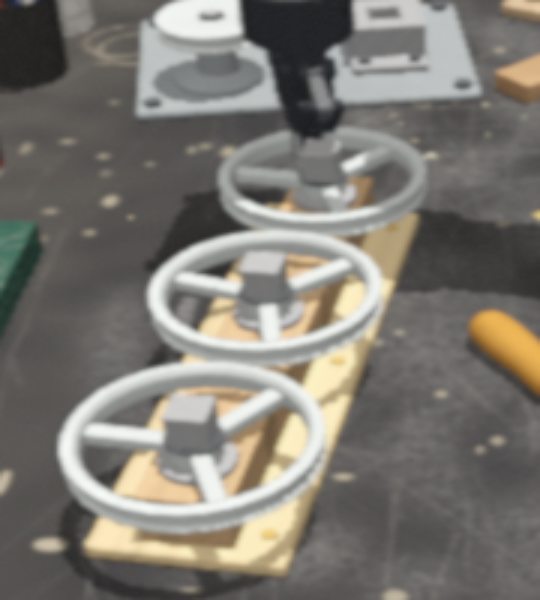

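The fingers are inside wheel C's window (side crop about (320,140)), clear of the axle, so I push counter-clockwise in small steps.

servo_tool([
  [0.035,0.025,0,0,0,0,1],
  [0.065,0.048,0,0,0,0,1],
  [0.099,0.076,0,0,0,0,1],
  [0.119,0.099,0,0,0,0,1],
  [0.119,0.099,0,0,0,0,1],
])

```text
time: 4.2
tool_pos: [0.5695, -0.0051, 0.0649]
tcp_rot: [-3.086, -0.59, -0.001]
wrist_force: [-0.1, 0.6, -0.2]
width: 0.0
grip_force: 0.0
```

servo_tool([
  [0.01,0.015,0,0,0,0,1],
  [0.02,0.03,0,0,0,0,1],
  [0.02,0.03,0,0,0,0,1],
])

```text
time: 4.5
tool_pos: [0.5718, -0.001, 0.0648]
tcp_rot: [-3.086, -0.589, -0.0]
wrist_force: [0.7, 0.2, 0.4]
width: 0.002
grip_force: 0.0
```

servo_tool([
  [0.009,0.015,0,0,0,0,1],
  [0.017,0.029,0,0,0,0,1],
  [0.017,0.029,0,0,0,0,1],
])

```text
time: 4.8
tool_pos: [0.5745, 0.0033, 0.0648]
tcp_rot: [-3.086, -0.589, -0.0]
wrist_force: [0.3, -0.8, -0.1]
width: 0.003
grip_force: 0.0
```

servo_tool([
  [0.006,0.017,0,0,0,0,1],
  [0.012,0.034,0,0,0,0,1],
  [0.012,0.034,0,0,0,0,1],
])

```text
time: 5.1
tool_pos: [0.5763, 0.0085, 0.0648]
tcp_rot: [-3.086, -0.589, -0.0]
wrist_force: [-0.6, -0.5, -0.4]
width: 0.003
grip_force: 0.0
```

servo_tool([
  [0.004,0.017,0,0,0,0,1],
  [0.007,0.034,0,0,0,0,1],
  [0.007,0.034,0,0,0,0,1],
])

```text
time: 5.4
tool_pos: [0.5772, 0.0136, 0.0648]
tcp_rot: [-3.086, -0.589, -0.0]
wrist_force: [-0.0, 0.5, -0.1]
width: -0.001
grip_force: 0.0
```

servo_tool([
  [0,0.017,0,0,0,0,1],
  [0,0.035,0,0,0,0,1],
  [0,0.035,0,0,0,0,1],
])

```text
time: 5.7
tool_pos: [0.5771, 0.0189, 0.0648]
tcp_rot: [-3.086, -0.589, -0.0]
wrist_force: [0.1, -0.2, 0.2]
width: -0.006
grip_force: 0.0
```

servo_tool([
  [-0.002,0.017,0,0,0,0,1],
  [-0.004,0.035,0,0,0,0,1],
  [-0.004,0.035,0,0,0,0,1],
])

```text
time: 6.0
tool_pos: [0.5765, 0.0242, 0.0648]
tcp_rot: [-3.086, -0.589, 0.0]
wrist_force: [-0.2, 0.9, -0.0]
width: -0.0
grip_force: 0.0
```

servo_tool([
  [-0.004,0.017,0,0,0,0,1],
  [-0.008,0.034,0,0,0,0,1],
  [-0.008,0.034,0,0,0,0,1],
])

```text
time: 6.3
tool_pos: [0.5752, 0.0292, 0.0647]
tcp_rot: [-3.086, -0.589, 0.0]
wrist_force: [-0.8, 0.4, -0.1]
width: 0.001
grip_force: 0.0
```

```bash
python3 - <<'E'
from h import *
print(bot.read_state()["wrist_force"])
im=bot.read_camera("side")[:,:,::-1]; cv2.imwrite("pics/side2.png",cv2.resize(im[160:370,180:340],None,fx=2.8,fy=2.8))
E
```

```text
[-0.83925672  0.41181166 -0.09065665]
```

View pics/side2.png

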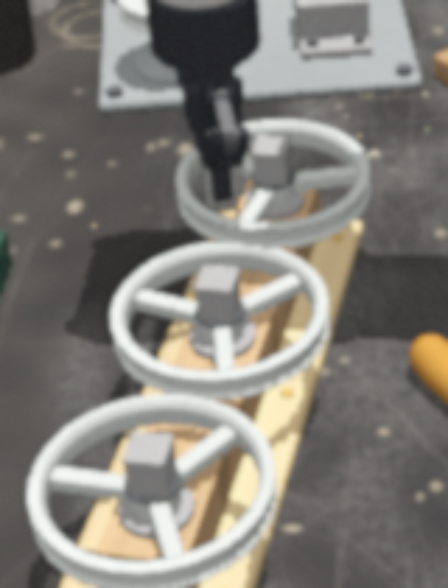

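Wheel C has turned about 50 degrees with no resistance. I continue in small steps.

servo_tool([
  [-0.006,0.017,0,0,0,0,1],
  [-0.012,0.033,0,0,0,0,1],
  [-0.012,0.033,0,0,0,0,1],
])

```text
time: 6.65
tool_pos: [0.5734, 0.0342, 0.0647]
tcp_rot: [-3.086, -0.589, 0.0]
wrist_force: [0.2, 0.0, -0.0]
width: -0.002
grip_force: 0.0
```

servo_tool([
  [-0.009,0.016,0,0,0,0,1],
  [-0.018,0.031,0,0,0,0,1],
  [-0.018,0.031,0,0,0,0,1],
])

```text
time: 6.95
tool_pos: [0.5706, 0.0388, 0.0647]
tcp_rot: [-3.086, -0.589, 0.0]
wrist_force: [0.7, -0.1, -0.5]
width: 0.002
grip_force: 0.0
```

servo_tool([
  [-0.011,0.014,0,0,0,0,1],
  [-0.022,0.028,0,0,0,0,1],
  [-0.022,0.028,0,0,0,0,1],
])

```text
time: 7.25
tool_pos: [0.5672, 0.043, 0.0647]
tcp_rot: [-3.086, -0.589, 0.0]
wrist_force: [0.2, -0.1, -0.0]
width: 0.0
grip_force: 0.0
```

servo_tool([
  [-0.02,0.019,0,0,0,0,1],
  [-0.041,0.037,0,0,0,0,1],
  [-0.06,0.049,0,0,0,0,1],
  [-0.079,0.059,0,0,0,0,1],
  [-0.079,0.059,0,0,0,0,1],
  [-0.07,0.05,0.2,0,0,0,1],
  [-0.07,0.05,0.5,0,0,0,1],
])

```text
time: 7.95
tool_pos: [0.554, 0.05, 0.137]
tcp_rot: [-3.085, -0.588, 0.012]
wrist_force: [1.7, -0.3, 0.3]
width: -0.001
grip_force: 0.0
```

```bash
python3 - <<'E'
from h import *
print(bot.read_state()["tool_pos"])
im=bot.read_camera("side")[:,:,::-1]; cv2.imwrite("pics/side3.png",cv2.resize(im[160:370,180:340],None,fx=2.8,fy=2.8))
E
```

```text
[0.55402409 0.04997286 0.13703836]
```

View pics/side3.png

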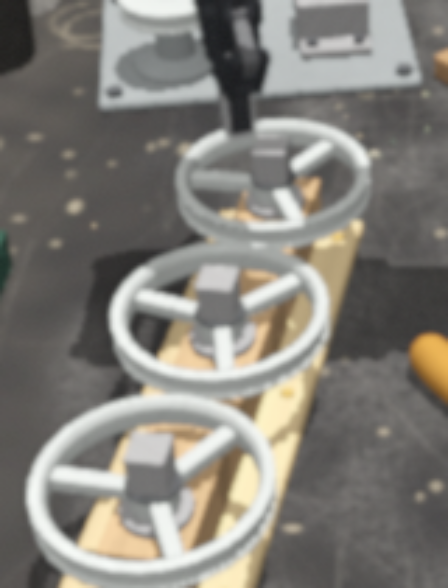

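Wheel C coasted freely to about 120 degrees, so it is the good one. Next is wheel B.

servo_tool([
  [0.03,0.3,0.1,0,0,0,1],
  [0.061,0.565,0.1,0,0,0,1],
  [0.061,0.565,-0.1,0,0,0,1],
  [0.061,0.565,-0.3,0,0,0,1],
  [0.061,0.565,-0.4,0,0,0,1],
  [0.061,0.565,-0.48,0,0,0,1],
  [0.061,0.565,-0.48,0,0,0,1],
])

```text
time: 8.7
tool_pos: [0.5651, 0.1344, 0.0661]
tcp_rot: [3.086, 0.588, -0.005]
wrist_force: [0.0, -0.4, -0.3]
width: 0.004
grip_force: 0.0
```

servo_tool([
  [0.037,0.02,0,0,0,0,1],
  [0.075,0.041,0,0,0,0,1],
  [0.088,0.052,0,0,0,0,1],
  [0.102,0.063,0,0,0,0,1],
  [0.102,0.063,0,0,0,0,1],
])

```text
time: 9.2
tool_pos: [0.5825, 0.1445, 0.0688]
tcp_rot: [3.086, 0.589, 0.002]
wrist_force: [-0.4, -1.7, 3.8]
width: -0.0
grip_force: 1.7
```

servo_tool([
  [0.012,0.013,0,0,0,0,1],
  [0.024,0.026,0,0,0,0,1],
  [0.024,0.026,0,0,0,0,1],
])

```text
time: 9.5
tool_pos: [0.5848, 0.1477, 0.0682]
tcp_rot: [3.085, 0.589, -0.002]
wrist_force: [-3.2, -5.2, 5.8]
width: -0.0
grip_force: 3.6
```

servo_tool([
  [0.01,0.014,0,0,0,0,1],
  [0.021,0.029,0,0,0,0,1],
  [0.021,0.029,0,0,0,0,1],
])

```text
time: 9.8
tool_pos: [0.5873, 0.152, 0.0682]
tcp_rot: [3.085, 0.589, -0.004]
wrist_force: [-5.1, -5.0, 8.4]
width: 0.0
grip_force: 4.3
```

```bash
python3 - <<'E'
from h import *
im=bot.read_camera("side")[:,:,::-1]; cv2.imwrite("pics/side4.png",cv2.resize(im[160:370,180:340],None,fx=2.8,fy=2.8))
E
```

```text
(no output)
```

View pics/side4.png

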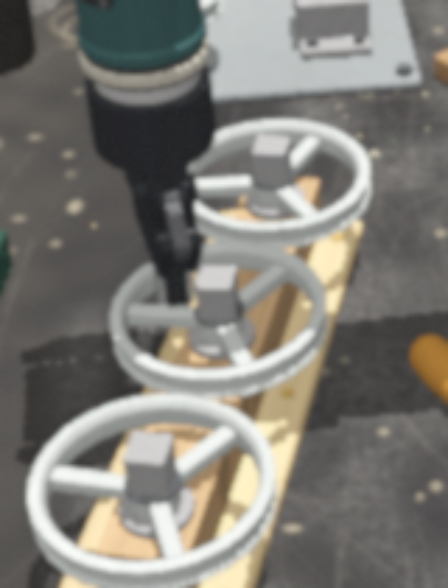

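Wheel B has turned by 10–15 degrees under about 7 N of drag. I push a little further for margin, then leave.

servo_tool([
  [0.006,0.012,-0.01,0,0,0,1],
  [0.012,0.024,-0.01,0,0,0,1],
  [0.012,0.024,-0.01,0,0,0,1],
])

```text
time: 10.15
tool_pos: [0.5889, 0.1555, 0.0676]
tcp_rot: [3.085, 0.589, -0.005]
wrist_force: [-6.5, -5.2, 14.0]
width: 0.003
grip_force: 6.6
```

servo_tool([
  [-0.04,-0.03,0,0,0,0,1],
  [-0.08,-0.07,0,0,0,0,1],
  [-0.08,-0.07,0.2,0,0,0,1],
  [-0.08,-0.07,0.5,0,0,0,1],
  [-0.04,0.3,0.55,0,0,0,1],
  [-0.02,0.6,0.55,0,0,0,1],
  [-0.019,0.909,0.5,0,0,0,1],
  [-0.019,0.909,0.3,0,0,0,1],
  [-0.019,0.909,0.15,0,0,0,1],
])

```text
time: 11.05
tool_pos: [0.5862, 0.2947, 0.0872]
tcp_rot: [-3.085, -0.593, 0.001]
wrist_force: [0.9, -0.2, -0.6]
width: -0.001
grip_force: 0.0
```

```bash
python3 - <<'E'
from h import *
print(bot.read_state()["tool_pos"])
a=bot.read_camera("top")[:,:,::-1]; b=bot.read_camera("side")[:,:,::-1]
cv2.imwrite("pics/both5.png",np.hstack([cv2.resize(a[150:270,150:390],(480,240)),cv2.resize(b[180:370,190:340],(300,380))[:240*1] if 0 else cv2.resize(b[180:370,190:340],(300,240))]))
E
```

```text
[0.58624888 0.29465668 0.08724862]
```

View pics/both5.png

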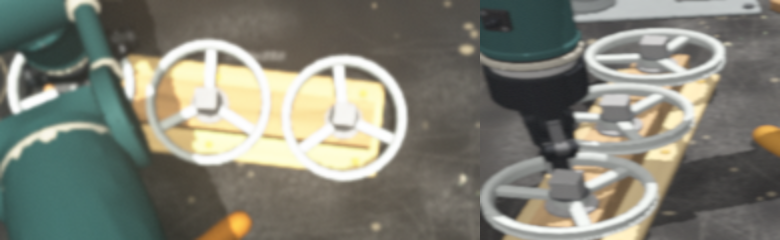

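Wheel B now points straight up in the top view, a turn of about 16 degrees, and stayed seated. Next is wheel A.

servo_tool([
  [0,-0.01,-0.08,0,0,0,1],
  [0,-0.01,-0.15,0,0,0,1],
  [0,-0.01,-0.15,0,0,0,1],
  [0.035,0.015,-0.15,0,0,0,1],
  [0.071,0.031,-0.15,0,0,0,1],
  [0.092,0.054,-0.15,0,0,0,1],
  [0.092,0.054,-0.15,0,0,0,1],
])

```text
time: 11.85
tool_pos: [0.6023, 0.3015, 0.0671]
tcp_rot: [-3.085, -0.588, -0.003]
wrist_force: [-0.3, -0.2, 0.8]
width: 0.003
grip_force: 0.0
```

servo_tool([
  [0.01,0.015,0,0,0,0,1],
  [0.02,0.03,0,0,0,0,1],
  [0.02,0.03,0,0,0,0,1],
])

```text
time: 12.15
tool_pos: [0.6042, 0.3055, 0.0663]
tcp_rot: [-3.086, -0.589, -0.0]
wrist_force: [-1.0, 0.3, -0.3]
width: 0.002
grip_force: 0.0
```

servo_tool([
  [0.009,0.015,0,0,0,0,1],
  [0.017,0.029,0,0,0,0,1],
  [0.017,0.029,0,0,0,0,1],
])

```text
time: 12.45
tool_pos: [0.6067, 0.3099, 0.0663]
tcp_rot: [-3.086, -0.589, -0.0]
wrist_force: [0.5, 0.1, -0.1]
width: 0.0
grip_force: 0.0
```

servo_tool([
  [0.003,0.018,0,0,0,0,1],
  [0.005,0.037,0,0,0,0,1],
  [0.005,0.037,0,0,0,0,1],
])

```text
time: 12.75
tool_pos: [0.6074, 0.3156, 0.0663]
tcp_rot: [-3.086, -0.589, -0.0]
wrist_force: [-0.5, -0.1, -0.7]
width: 0.002
grip_force: 0.0
```

servo_tool([
  [0.002,0.018,0,0,0,0,1],
  [0.005,0.035,0,0,0,0,1],
  [0.005,0.035,0,0,0,0,1],
])

```text
time: 13.05
tool_pos: [0.6081, 0.3208, 0.0664]
tcp_rot: [-3.086, -0.589, -0.0]
wrist_force: [-0.6, 0.6, 0.0]
width: 0.0
grip_force: 0.0
```

servo_tool([
  [0,0.013,0,0,0,0,1],
  [0,0.026,0,0,0,0,1],
  [0,0.026,0,0,0,0,1],
])

```text
time: 13.35
tool_pos: [0.6081, 0.3245, 0.0663]
tcp_rot: [-3.086, -0.589, -0.0]
wrist_force: [-1.2, -0.5, -0.5]
width: 0.001
grip_force: 0.0
```

servo_tool([
  [0,-0.05,0,0,0,0,1],
  [-0.02,-0.1,0.1,0,0,0,1],
  [-0.02,-0.1,0.4,0,0,0,1],
  [-0.1,-0.1,0.7,0,0,-0.04,1],
  [-0.2,-0.4,0.9,0,0,-0.08,1],
  [-0.3,-0.7,0.9,0,0,-0.12,1],
  [-0.4,-1,0.9,0,0,-0.152,1],
  [-0.4,-1,0.9,0,0,-0.152,1],
])

```text
time: 14.15
tool_pos: [0.5458, 0.169, 0.2026]
tcp_rot: [3.135, -0.167, -0.0]
wrist_force: [-0.1, 0.5, -0.7]
width: 0.001
grip_force: 0.0
```

servo_tool([
  [0,-0.33,0,0,0,0,0.45],
  [0,-0.66,0,0,0,0,0.45],
  [0,-1,0,0,0,0,0.45],
  [0,-1,0,0,0,0,0.45],
])

```text
time: 14.55
tool_pos: [0.5481, 0.0191, 0.2023]
tcp_rot: [3.135, -0.166, 0.002]
wrist_force: [0.2, 0.2, 0.1]
width: 0.551
grip_force: 0.0
```

servo_tool([
  [-0.2,-0.3,0,0,0,0,0.45],
  [-0.4,-0.6,0,0,0,0,0.45],
  [-0.6,-0.8,0,0,0,0,0.45],
  [-0.6,-0.8,0,0,0,0,0.45],
])

```text
time: 14.95
tool_pos: [0.4548, -0.0983, 0.2015]
tcp_rot: [3.136, -0.165, -0.002]
wrist_force: [-0.5, -0.1, -0.7]
width: 0.548
grip_force: 0.0
```

```bash
python3 - <<'E'
from h import *
print(bot.read_state()["tool_pos"],bot.read_state()["width"])
a=bot.read_camera("top")[:,:,::-1]; cv2.imwrite("pics/top6.png",a)
b=bot.read_camera("side")[:,:,::-1]; cv2.imwrite("pics/side6.png",b)
up=lambda im,r,c:cv2.resize(im[r[0]:r[1],c[0]:c[1]],None,fx=4,fy=4,interpolation=cv2.INTER_CUBIC)
g=np.zeros((600,800,3),np.uint8)
def put(x,y,im): g[y:y+im.shape[0],x:x+im.shape[1]]=im[:600-y,:800-x]
put(0,0,cv2.resize(a[150:250,150:360],(630,300)))
put(0,300,up(a,(180,240),(295,345)));put(200,300,up(a,(185,245),(430,500)));put(490,300,up(b,(130,190),(260,330)))
cv2.imwrite("pics/g6.png",g)
E
```

```text
[ 0.45484377 -0.09827203  0.20145622] 0.5484964853806126
```

View pics/g6.png

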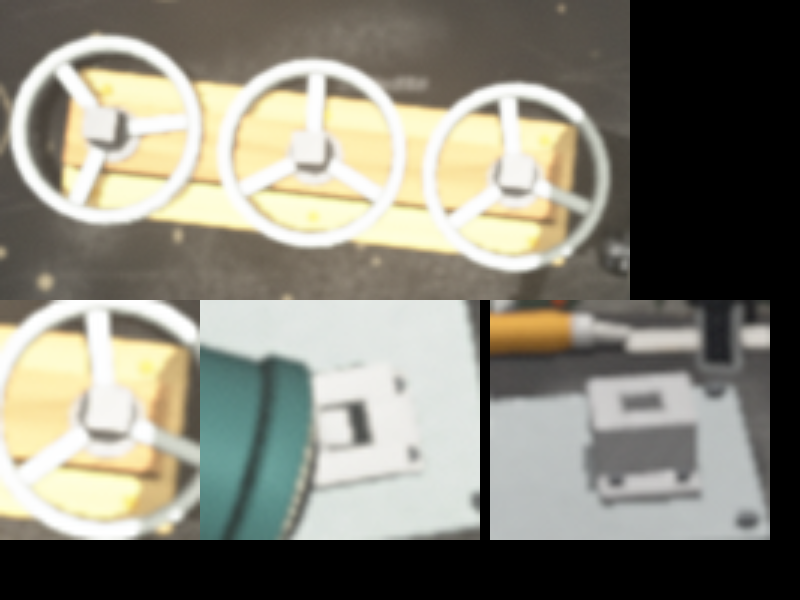

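Wheel A now sits about 35 degrees on, B about 16, and C about 120, all seated. Before grasping I take one magnified look at C's axle top and the socket in both cameras.

```bash
python3 - <<'E'
from h import *
t0,s0,t6,s6=[cv2.imread(f"pics/{n}.png") for n in("top0","side0","top6","side6")]
g=np.zeros((600,800,3),np.uint8)
for k,(im,r,c) in enumerate([(t0,197,441),(s0,138,274),(t6,189,297),(s6,196,252)]):
    p=cv2.resize(im[r:r+37,c:c+50],(400,296),interpolation=cv2.INTER_CUBIC)
    for q in range(0,400,80): cv2.line(p,(q,0),(q,6),(0,0,255),1)
    for q in range(0,296,80): cv2.line(p,(0,q),(6,q),(0,0,255),1)
    g[(k//2)*300:(k//2)*300+296,(k%2)*400:(k%2)*400+400]=p
cv2.imwrite("pics/g7.png",g)
E
```

```text
(no output)
```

View pics/g7.png

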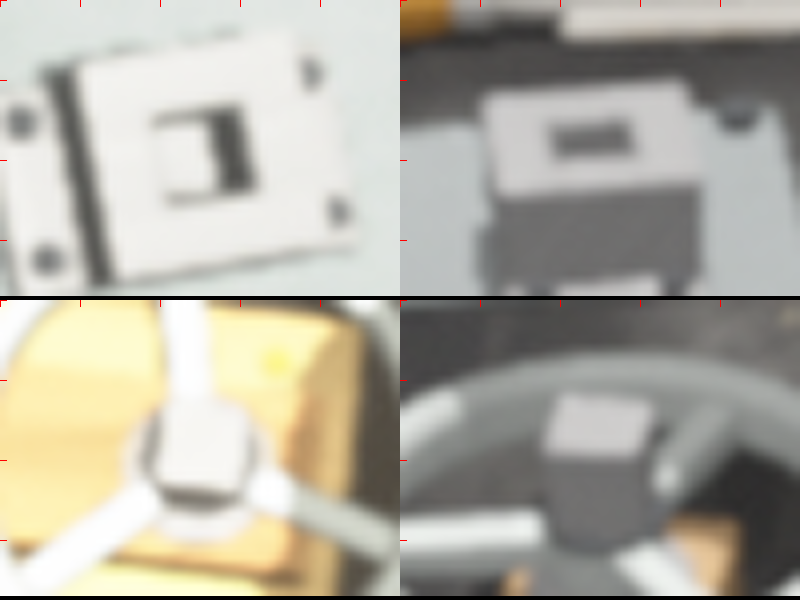

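```bash
python3 - <<'E'
from h import *
def tri(pt,ps,z):
    T=back("top",pt,z);S=back("side",ps,z); print(np.round(T,4),np.round(S,4)); return T,S
px=lambda c,r,u,v:(c+u/8-.44,r+v/8-.44)
a=tri(px(441,197,205,155),px(274,138,191.5,139),.054)
b=tri(px(297,189,201,145),px(252,196,201,127),.106)
print("delta",np.round(a[0]-b[0],4),np.round(a[1]-b[1],4))
q=[back("top",px(441,197,*p),.054)[:2] for p in((152,122),(240,105),(258,188),(170,205))]
for i in range(4):
    d=q[(i+1)%4]-q[i];print(np.degrees(np.arctan2(d[1],d[0])),np.hypot(*d))
E
```

```text
[ 0.5271 -0.3193  0.054 ] [ 0.5264 -0.3221  0.054 ]
[0.5382 0.0178 0.106 ] [0.5366 0.0167 0.106 ]
delta [-0.0111 -0.3371 -0.052 ] [-0.0102 -0.3387 -0.052 ]
-78.60671738366297 0.02636608924151969
-168.82790866172132 0.024739812917771487
101.34740883814806 0.026323014983598392
11.271764332431365 0.024718608677145346
```

servo_tool([
  [0.2,0.3,0,0,0,0,0.45],
  [0.4,0.6,0,0,0,0,0.45],
  [0.555,0.772,-0.1,0,0,0,0.45],
  [0.555,0.772,-0.3,0,0,0,0.45],
  [0.555,0.772,-0.5,0,0,0,0.45],
  [0.555,0.772,-0.65,0,0,0,0.45],
  [0.555,0.772,-0.73,0,0,0,0.45],
  [0.555,0.772,-0.79,0,0,0,0.45],
  [0.555,0.772,-0.79,0,0,0,0.45],
  [0.555,0.772,-0.79,0,0,0,0.45],
])

```text
time: 16.05
tool_pos: [0.5423, 0.0203, 0.0838]
tcp_rot: [-3.137, 0.158, -0.003]
wrist_force: [0.4, -0.1, 0.3]
width: 0.551
grip_force: 0.0
```

servo_tool([
  [-0.029,-0.019,0,0,0,0,0.45],
  [-0.029,-0.019,0,0,0,0,0.45],
  [-0.029,-0.019,0,0,0,0,0.45],
  [-0.029,-0.019,0,0,0,0,1],
  [-0.029,-0.019,0,0,0,0,1],
  [-0.029,-0.019,0,0,0,0,1],
  [-0.029,-0.019,0,0,0,0,1],
  [-0.029,-0.019,0,0,0,0,1],
  [-0.029,-0.019,0,0,0,0,1],
], newtons=60)

```text
time: 16.95
tool_pos: [0.5373, 0.0169, 0.0834]
tcp_rot: [3.137, -0.158, 0.001]
wrist_force: [-1.3, -2.0, 4.6]
width: 0.27
grip_force: 60.1
```

servo_tool([
  [0,0,0.05,0,0,0,1],
  [0,0,0.12,0,0,0,1],
  [0,0,0.25,0,0,0,1],
  [0,0,0.4,0,0,0,1],
  [0,0,0.6,0,0,0,1],
  [0,0,0.75,0,0,0,1],
  [0,0,0.75,0,0,0,1],
])

```text
time: 17.65
tool_pos: [0.5391, 0.0175, 0.1992]
tcp_rot: [-3.137, 0.158, -0.01]
wrist_force: [0.9, -0.3, -5.6]
width: 0.262
grip_force: 59.9
```

servo_tool([
  [-0.01,-0.2,0,0,0,0.02,1],
  [-0.02,-0.45,0,0,0,0.04,1],
  [-0.03,-0.7,0,0,0,0.07,1],
  [-0.04,-0.9,0,0,0,0.092,1],
  [-0.04,-1,0,0,0,0.092,1],
  [-0.04,-1,0,0,0,0.092,1],
])

```text
time: 18.25
tool_pos: [0.5298, -0.1341, 0.1935]
tcp_rot: [-3.127, -0.289, 0.004]
wrist_force: [-0.5, 0.3, -4.3]
width: 0.266
grip_force: 60.4
```

servo_tool([
  [-0.01,-0.3,0,0,0,0,1],
  [-0.02,-0.6,0,0,0,0,1],
  [-0.022,-0.9,0,0,0,0,1],
  [-0.022,-1,0,0,0,0,1],
  [-0.022,-1,0,0,0,0,1],
])

```text
time: 18.75
tool_pos: [0.5274, -0.2837, 0.1942]
tcp_rot: [-3.127, -0.29, 0.002]
wrist_force: [0.2, 0.2, -5.7]
width: 0.264
grip_force: 61.2
```

servo_tool([
  [0,-0.1,0,0,0,0,1],
  [0,-0.243,0,0,0,0,1],
  [0,-0.243,-0.1,0,0,0,1],
  [0,-0.243,-0.25,0,0,0,1],
  [0,-0.243,-0.35,0,0,0,1],
  [0,-0.243,-0.35,0,0,0,1],
  [0,-0.243,-0.35,0,0,0,1],
])

```text
time: 19.45
tool_pos: [0.5274, -0.3188, 0.1422]
tcp_rot: [-3.127, -0.296, 0.002]
wrist_force: [-0.5, -0.3, -5.0]
width: 0.269
grip_force: 61.2
```

servo_tool([
  [-0.006,-0.011,0,0,0,0,1],
  [-0.006,-0.011,-0.07,0,0,0,1],
  [-0.006,-0.011,-0.14,0,0,0,1],
  [-0.006,-0.011,-0.17,0,0,0,1],
  [-0.006,-0.011,-0.19,0,0,0,1],
  [-0.006,-0.011,-0.19,0,0,0,1],
])

```text
time: 20.05
tool_pos: [0.5262, -0.3205, 0.1133]
tcp_rot: [-3.127, -0.295, 0.002]
wrist_force: [-0.5, 0.3, -4.0]
width: 0.27
grip_force: 61.2
```

servo_tool([
  [0,0,-0.015,0,0,0,1],
  [0,0,-0.03,0,0,0,1],
  [0,0,-0.03,0,0,0,1],
])

```text
time: 20.35
tool_pos: [0.5267, -0.3209, 0.1096]
tcp_rot: [3.128, 0.296, -0.0]
wrist_force: [0.0, -0.7, -5.2]
width: 0.263
grip_force: 61.2
```

servo_tool([
  [0,0,-0.03,0,0,0,1],
  [0,0,-0.06,0,0,0,1],
  [0,0,-0.09,0,0,0,1],
  [0,0,-0.12,0,0,0,1],
  [0,0,-0.14,0,0,0,1],
  [0,0,-0.15,0,0,0,1],
])

```text
time: 20.95
tool_pos: [0.5265, -0.3208, 0.0866]
tcp_rot: [-3.127, -0.295, 0.001]
wrist_force: [0.2, 0.2, -4.7]
width: 0.269
grip_force: 61.2
```

servo_tool([
  [0,0,-0.01,0,0,0,1],
  [0,0,-0.02,0,0,0,1],
  [0,0,-0.025,0,0,0,1],
  [0,0,-0.025,0,0,0,1],
])

```text
time: 21.35
tool_pos: [0.5268, -0.3209, 0.0835]
tcp_rot: [3.128, 0.295, 0.0]
wrist_force: [-0.4, 0.4, -5.1]
width: 0.27
grip_force: 61.3
```

servo_tool([
  [0,0,-0.007,0,0,0,1],
  [0,0,-0.014,0,0,0,1],
  [0,0,-0.014,0,0,0,1],
])

```text
time: 21.65
tool_pos: [0.5269, -0.321, 0.0834]
tcp_rot: [3.127, 0.295, 0.0]
wrist_force: [-4.8, 2.8, 5.4]
width: 0.267
grip_force: 62.7
```

Contact at the expected height, so the idler is home. I release partway and lift off.

servo_tool([
  [0,0,0,0,0,0,0.45],
  [0,0,0,0,0,0,0.45],
  [0,0,0,0,0,0,0.45],
  [0,0,0,0,0,0,0.45],
  [0,0,0.1,0,0,0,0.45],
  [0,0,0.25,0,0,0,0.45],
  [0,0,0.5,0,0,0,0.45],
  [0,0,0.8,0,0,0,0.45],
  [0,0,1,0,0,0,0.45],
  [0,0,1,0,0,0,0.45],
])

```text
time: 22.65
tool_pos: [0.5301, -0.3231, 0.2398]
tcp_rot: [3.12, 0.295, 0.016]
wrist_force: [0.5, -0.4, -0.5]
width: 0.545
grip_force: 0.0
```

servo_tool([
  [-0.2,0.3,0,0,0,0,0.45],
  [-0.4,0.6,0,0,0,0,0.45],
  [-0.6,0.9,0,0,0,0,0.45],
  [-0.6,1,0,0,0,0,0.45],
  [-0.6,1,0,0,0,0,0.45],
])

```text
time: 23.15
tool_pos: [0.435, -0.1681, 0.2311]
tcp_rot: [-3.126, -0.299, 0.001]
wrist_force: [0.4, 0.3, -0.7]
width: 0.551
grip_force: 0.0
```

```bash
python3 - <<'E'
from h import *
b=bot.read_camera("side")[:,:,::-1]; cv2.imwrite("pics/f.png",cv2.resize(b[110:370,180:420],(540,585)))
E
```

```text
(no output)
```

View pics/f.png

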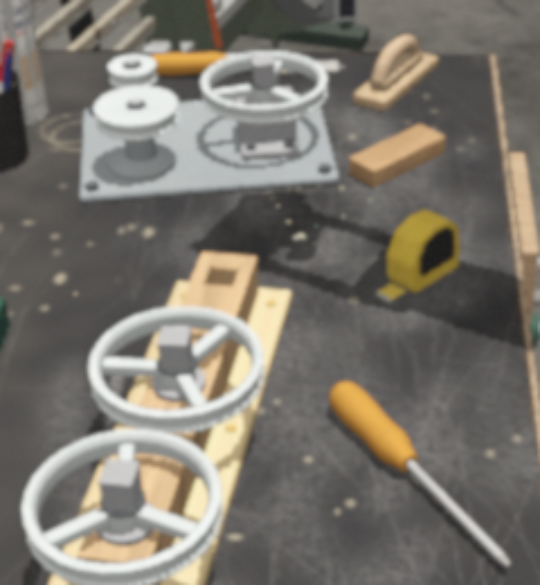

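The picture shows the idler level in the drive's socket (about (263,85)). The other two are upright in the rack and the bystanders are unmoved.

```bash
python3 -c "
from workcell import bot
print(bot.finish_job())"
```

```text
the job is handed in; nothing more can be done
None
```

The free-running idler is in the drive's socket, seated level and released. The two that catch are still in their rack seats, and the job is handed in at about 23 s (no verdict was returned).

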